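# Raise the yellow price-sign mast to its second stop and hold it

## Robot

A 6-joint arm with a two-finger parallel gripper is mounted at the origin on the work surface. World frame = base frame: x ahead of the robot, y to its left, z up, the work surface at z = 0. Lengths are in m, angles in degrees, forces in N, time in s.
With the tool pointing down it reaches from about 0.325 to 0.775 m from the base axis. Payload 5.5 kg.
Tool frame: the origin (TCP) lies at the centre of the arm's flange, where the gripper is bolted on; the fingertips stand 182 mm ahead of it and the grasp point (between the pads) lies 163 mm ahead of it; z points along the fingers, y is the line along which they close (so a half turn about z gives the same grasp; the last joint's range is limited). The gripper opens to 88 mm and grips with 3 to 60 N. Pads are 20 mm wide; open, the fingers measure 115 mm over their backs; the gripper's body (75 mm by 178 mm) begins 61 mm behind the grasp point.
Start: joints at [-72.004, 5.22, 70.514, -0, 104.267, -3.249], TCP at [0.217, -0.559, 0.405] pointing down, gripper open.
Joint ranges: [-164.24, 164.24], [-49.07, 125.15], [9.68, 141.18], [-86.29, 266.29], [3.28, 154.24], [-151.56, 151.56]. Speed limits (degrees/s): [147.25, 147.25, 172.46, 180, 180, 180].

## Interface

Orientations are given as [roll, pitch, yaw] about the fixed x, y, z axes, in that order (R = Rz(yaw) Ry(pitch) Rx(roll)).
In Python, from station import r, cam, ticket gives the robot as it stands (r), with the cameras (cam) and the job (ticket). Calls block until the motion is done:
- r.reach(position, orientation): joint-space move of the TCP to a pose.
- r.servo_line(position, rotation=None, speed=0.15): straight line of the TCP; rotation=None keeps the orientation; speed is the mean speed in m/s.
- r.move_joints(angles): joint-space move.
- r.let_go() and r.grab(squeeze=None): open the fingers fully, or close them until they stop; squeeze is the grip in N (None keeps the last).
- r.wait(seconds).
- r.inverse_kinematics(position, orientation): joint angles nearest the present ones, or None.
- r.sense(): the state.
- cam.snapshot(name): name is "scene" or "top"; returns a dict with "frame" (400x640x3 uint8, red, green, blue), "fx", "fy", "cx", "cy" (pixels), "dist_coeffs" ([k1, k2, p1, p2, k3] as OpenCV has them; the pictures are not rectified), "R" (3x3) and "t" (3): a world point X has camera coordinates R X + t. Camera axes: x right, y down, z forward; pixel columns grow to the right and rows downward; lengths in m; the calibration is good to about 2 mm. A picture is of the moment at which its call begins. There is no depth.
A pose or a line that the arm cannot do raises r.IKError and nothing moves.
- ticket.hand_in(): hands the job in; it is judged then, once.
The state is a dict: "clock": time; "joints": joint angles; "joint_vel": joint speeds; "joint_torque": joint torques, N m; "tcp_pos": TCP position; "orientation": TCP orientation; "contact_force": force on the tool from outside, world axes, zero at the start; "torque": the same for the moment, N m; "opening": finger opening in m; "gripper_force": force on a finger pad.
Only numpy, scipy, OpenCV 4.12 (cv2) and the standard library are available. Lean on these libraries where they do the work, as an engineer would, in place of code of your own. Each camera call takes 0.05 s, during which the arm holds its last target. There are 200 camera calls.

## Task

Two telescopic price-sign masts stand on the shop counter. On the one with the yellow sign, first press the red release button fully down (it stays down), then take the yellow grip block and pull it straight up past the first stop to the second stop, so that both sections are fully out. Finish while still holding the block up there, as it slides back when let go, and leave the blue mast and everything else on the counter as they are.

Things in the scene. Friction and masses are not known exactly. Their poses are not given: they have to be found in the camera images.
- yellow_stand: The mast to work on: a grey box-shaped foot, fixed to the counter, 56 mm wide (its x), 125 mm long (its y) and 80 mm high, carrying a vertical telescopic mast. Origin on the mast's axis at counter height, z up. The foot spans y = -90 to +35 mm; the red release button is on its top at y = -65 mm; the sign sticks out towards +y.
- yellow_head: Yellow grip block on that mast, 30 (x, the sides to pinch) by 36 (y) by 32 mm high; origin at its centre, axes as the stand's, never turns. Below it a 14 mm round rod; on its +y side a yellow sign panel, 3 mm thick (y 32 to 127 mm, z -54 to +16 mm). Its centre is 108 mm above the counter with the mast fully down, plus yellow_inner plus yellow_mid.
- yellow_button_top (a point): Centre of the top face of the yellow mast's red round button, 26 mm diameter, pressed straight down. 92 mm above the counter when up, 84 mm when pressed.
- yellow_button (a joint): How far the yellow mast's button is pressed, 0 to 0.008 m. It takes about 5 N, stays down once pressed, and unlocks the middle section from about 0.005 m on.
- yellow_inner (a joint): Extension of the inner rod (carrying the grip block) out of the middle tube, 0 to 0.060 m; starts at 0 to 0.02 m. Never locked; it takes about 4 N and stays where it is left. 0.060 is the first stop.
- yellow_mid (a joint): Extension of the middle tube (26 mm diameter) out of the foot, 0 to 0.060 m; 0 at the start. Locked until the button is pressed. It is pulled up by the inner rod once that is at its first stop; needs about 8 N at first, 11 N at the top; a spring draws it down if let go. At 0.060, with the inner rod out, is the second stop, a hard end.
- blue_stand: A second mast, exactly alike but with a blue grip block and blue sign; origin and axes as yellow_stand. To be left alone. The two may stand either way round.
- blue_head: The blue mast's grip block, like yellow_head.
- blue_button (a joint): How far the blue mast's button is pressed, 0 to 0.008 m; 0 at the start.
- sweets_jar: Bystander: amber jar with red cap, 80 mm diameter, 120 mm high; origin at the centre of its underside (so for all bystanders).
- mug: Bystander: white mug, 80 mm diameter, 90 mm high, handle to its +y.
- drink_can: Bystander: green drink can, 66 mm diameter, 122 mm high.
- receipt_roll: Bystander: white paper roll standing on end, 72 mm diameter, 57 mm high.
- card_terminal: Bystander: black card terminal, 150 (x) by 75 by 33 mm high.
- stapler: Bystander: red stapler, 140 (x) by 36 by 46 mm high.
- tape_dispenser: Bystander: black tape dispenser, 160 (x) by 58 by 79 mm high.

How it is judged (in metres and radians):
On the way, in this order (a step that is already met when the one before it is completed fails the run):
1. the yellow mast's release button is pressed down (over 6 mm) while its middle section is still in (value of joint yellow_button above 0.006 m and value of joint yellow_mid below 0.01 m), for 0.1 s.
2. the mast is at its second stop with the fingers on the grip block (value of joint each of yellow_inner, yellow_mid above 0.056 m and contact force between the fingers and yellow_head above 2 N), for 0.3 s.
At the end, for the whole second after the job is handed in: Yellow mast: both sections within 4 mm of their stops (block centre at least 218 mm up) and at rest, held by the fingers on the block (over 2 N), button still down (over 6 mm). Blue mast: block within 6 mm of its start, button under 3 mm (all of step 2 and distance of blue_head from where it was at the start of the episode below 0.006 m and value of joint blue_button below 0.003 m and value of joint yellow_button above 0.006 m and height (world z) of yellow_head above 0.218 m and linear speed of yellow_head below 0.02 m/s); the arm keeps its last pose, push and grip.
It fails at once if the blue mast is worked: its grip block moved over 6 mm or its button pressed over 3 mm (not (distance of blue_head from where it was at the start of the episode below 0.006 m) or not (value of joint blue_button below 0.003 m)).
It fails at once if a bystander is shifted by over 20 mm or tipped by over 0.3 rad (distance of any of sweets_jar, mug, drink_can, receipt_roll, card_terminal, stapler, tape_dispenser from where it was at the start of the episode above 0.02 m or angle between any of sweets_jar, mug, drink_can, receipt_roll, card_terminal, stapler, tape_dispenser's own z axis and vertical above 0.3 rad).
It also fails if it takes over 45 s, if anything falls off the work surface, if the arm or the gripper's body presses on something with over 40 N, if the wrist force passes 120 N, or if a joint passes its speed limit or range.

## Working session

There is one attempt and no reset: what is moved stays moved. The work goes in short steps, each a Python script; the robot and the scene stay as the last script left them, time stands still between calls to the robot, and variables do not carry over. Pictures are saved under pics/ and viewed, at most 10 in all, crops included, and the job is handed in when it is done.

```bash
ls; mkdir -p pics
python3 - <<'E'
from station import r, cam, ticket
import cv2,pickle
for n in("scene","top"):
    s=cam.snapshot(n); cv2.imwrite(f"pics/{n}0.png",s["frame"][:,:,::-1]); pickle.dump(s,open(f"{n}0.pkl","wb"))
    print(n,s["fx"],s["R"],s["t"],s["dist_coeffs"])
s=r.sense();print(s)
E
```

```text
pics
station.py
scene 493.06382177976553 [[ 0.76072229  0.64907059  0.0029923 ]
 [ 0.54213327 -0.63284129 -0.55281409]
 [-0.35692171  0.42216023 -0.83329924]] [-0.45135538 -0.23646696  1.68139061] [-0.06305448  0.          0.          0.          0.        ]
top 458.57301443682127 [[-0.0132242  -0.99989076  0.00660253]
 [-0.99038367  0.01218847 -0.13781009]
 [ 0.13771456 -0.00836146 -0.99043666]] [0.02636553 0.56207399 1.41180037] [-0.12368467  0.          0.          0.          0.        ]
{'clock': 0.1, 'joints': array([-7.20015905e+01,  5.25939014e+00,  7.05728653e+01,  1.18283417e-04,
        1.04267858e+02, -3.24895277e+00]), 'joint_vel': array([-0.07323543, -0.18110473, -0.15093041, -0.04352216, -0.02248983,
       -0.00148419]), 'joint_torque': array([ 3.52173716e-03, -4.47855699e+01, -4.07572031e+01,  7.01064407e-02,
        2.83875363e-02, -1.22345405e-04]), 'tcp_pos': array([ 0.21745019, -0.5592693 ,  0.4036343 ]), 'orientation': array([-1.79900054e+02, -5.78838849e-03,  2.12473863e+01]), 'contact_force': array([-0.33846942, -0.61176398, -0.68481497]), 'torque': array([ 0.00802343,  0.07196529, -0.01371068]), 'gripper_force': 0.0, 'opening': 0.08783645648289493}
```

View pics/scene0.png

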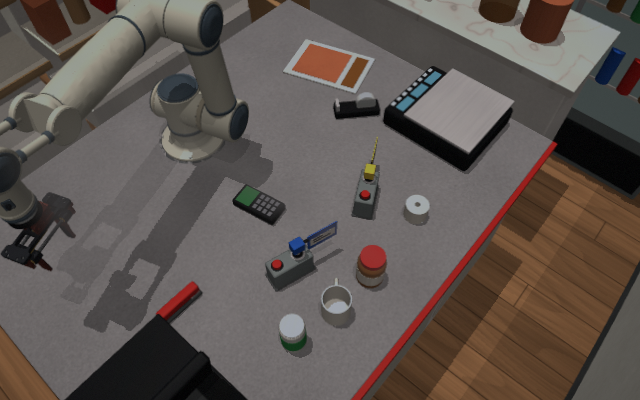

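View pics/top0.png

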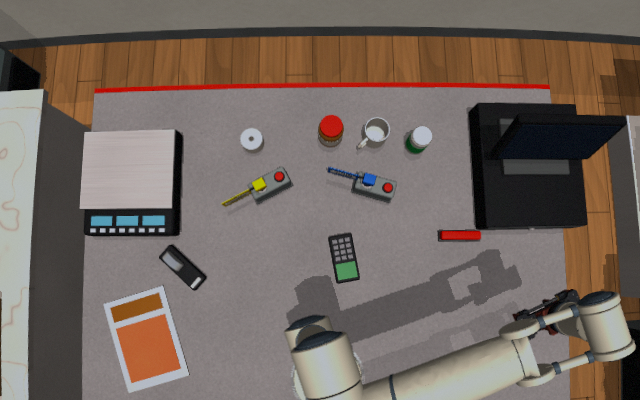

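The top view shows the yellow mast at about (260,185) px with its button at (279,176), and the blue mast at (370,180). In the scene view, the yellow block is at about (370,171) and its button at (365,196).

```bash
cat > h.py <<'E'
import numpy as np,cv2
def K(s): return np.array([[s["fx"],0,s["cx"]],[0,s["fy"],s["cy"]],[0,0,1.]])
def ray(s,uv):
    p=cv2.undistortPoints(np.array([[uv]],float),K(s),np.array(s["dist_coeffs"],float))[0,0]
    R=np.array(s["R"]);return -R.T@np.array(s["t"]),R.T@np.array([p[0],p[1],1])
def plane(s,uv,z):
    c,d=ray(s,uv);return c+d*(z-c[2])/d[2]
def tri(a,ua,b,ub):
    ca,da=ray(a,ua);cb,db=ray(b,ub)
    k=np.linalg.lstsq(np.c_[da,-db],cb-ca,rcond=None)[0]
    p,q=ca+k[0]*da,cb+k[1]*db;return (p+q)/2,np.linalg.norm(p-q)
def mask(s,lo,hi): return cv2.inRange(cv2.cvtColor(s["frame"],cv2.COLOR_RGB2HSV),lo,hi)
def blobs(s,lo,hi,box,minarea=10):
    m=mask(s,lo,hi);w=np.zeros_like(m);x0,y0,x1,y1=box;w[y0:y1,x0:x1]=m[y0:y1,x0:x1]
    n,l,st,c=cv2.connectedComponentsWithStats(w)
    return [(st[i],c[i]) for i in range(1,n) if st[i][4]>=minarea],l
E
python3 - <<'E'
import pickle,cv2,numpy as np
from h import *
S={n:pickle.load(open(n+"0.pkl","rb")) for n in("scene","top")}
box={"scene":(345,130,395,220),"top":(215,160,300,215)}
for n in S:
    print(n)
    for c,lo,hi in(("red",(0,120,60),(10,255,255)),("yel",(22,120,40),(34,255,255))):
        for st,ce in blobs(S[n],lo,hi,box[n])[0]: print(c,st,ce.round(1), plane(S[n],ce,.092 if c=="red" else .124).round(4))
    x0,y0,x1,y1=box[n]
    cv2.imwrite(f"pics/c_{n}.png",cv2.resize(S[n]["frame"][y0:y1,x0:x1,::-1],None,fx=6,fy=6,interpolation=0))
E
```

```text
scene
red [360 190  10   9  62] [364.7 193.9] [0.6276 0.1368 0.092 ]
yel [372 149   3  13  14] [373.  154.9] [0.5706 0.2468 0.124 ]
yel [364 164  12  16 152] [369.3 171.2] [0.6    0.1905 0.124 ]
top
red [275 172   8   9  62] [278.6 175.9] [0.6278 0.1414 0.092 ]
yel [252 177  15  15 138] [258.7 184.2] [0.597  0.1987 0.124 ]
yel [222 189  29  17  73] [235.8 196.6] [0.5606 0.2669 0.124 ]
```

```bash
python3 -c "
import cv2,numpy as np
a=cv2.imread('pics/c_top.png');b=cv2.imread('pics/c_scene.png')
h=max(a.shape[0],b.shape[0]);p=lambda i:cv2.copyMakeBorder(i,0,h-i.shape[0],0,4,0)
i=np.hstack([p(a),p(b)]);print(i.shape,a.shape);cv2.imwrite('pics/c1.png',cv2.resize(i,None,fx=.97,fy=.97) if i.shape[1]>800 else i)"
```

```text
(540, 818, 3) (330, 510, 3)
```

View pics/c1.png

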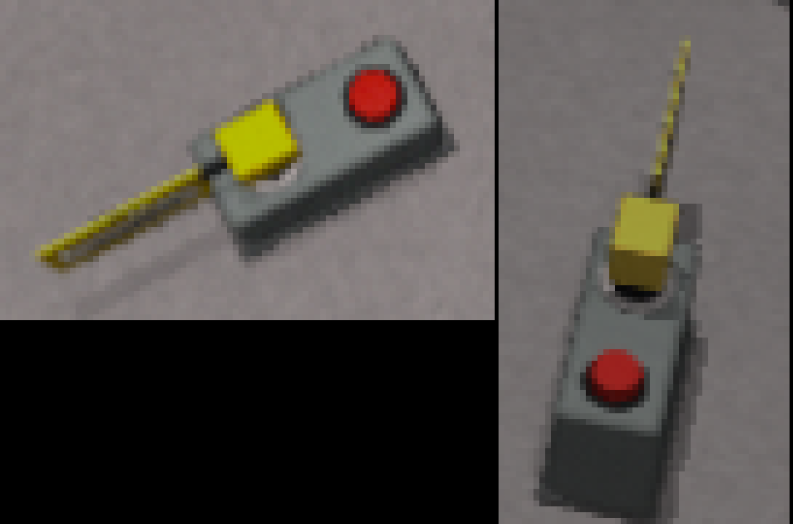

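The crop shows the yellow block, its sign and the red button clearly in both views, with nothing hiding them. I'll isolate the top faces next and fit the axis direction.

Run:
```python
import pickle
from h import *
S={n:pickle.load(open(n+"0.pkl","rb")) for n in("scene","top")}
s,t=S["scene"],S["top"]
def c(S,lo,hi,box): 
    b,_=blobs(S,lo,hi,box); b=max(b,key=lambda q:q[0][4]); print(b[0]); return b[1]
for v in(130,150,165,180):
    try: print(v,c(s,(22,120,v),(34,255,255),(360,160,380,185)))
    except ValueError: pass
for v in(130,170,200,220): print(v,c(t,(22,120,v),(34,255,255),(250,172,270,195)))
for v in(100,150,170,190):
  try: print(v,c(s,(0,120,v),(10,255,255),(355,185,375,205)),c(t,(0,120,v),(10,255,255),(270,168,290,185)))
  except ValueError: pass
f=lambda x,y:(x/.97/6-.5,y/.97/6-.5)
a=np.array(f(40,250))+[215,160]; b=np.array([(686/.97-514)/6-.5+345,42/.97/6-.5+130])
print("sign tip",a,b,tri(t,a,s,b))
```

```text
[365 164  11  10  88]
130 [369.79545455 168.40909091]
[365 164  10  10  77]
150 [369.44155844 168.38961039]
[252 177  14  14 117]
130 [258.38461538 183.56410256]
[253 178  12  12  87]
170 [258.48275862 183.54022989]Traceback (most recent call last):
  File "<stdin>", line 10, in <module>
  File "<stdin>", line 6, in c
ValueError: max() iterable argument is empty
```

```bash
cat > loc.py <<'E'
import pickle
from h import *
S={n:pickle.load(open(n+"0.pkl","rb")) for n in("scene","top")}
s,t=S["scene"],S["top"]
def c(S,lo,hi,box):
    b,_=blobs(S,lo,hi,box,4); return max(b,key=lambda q:q[0][4])[1]
bt=tri(t,(258.45,183.55),s,(369.7,168.4)); print("block top",bt)
z=bt[0][2]
print(plane(t,(258.45,183.55),z),plane(s,(369.7,168.4),z))
for v in(100,150,165):
    a,b=c(s,(0,120,v),(10,255,255),(355,185,375,205)),c(t,(0,120,v),(10,255,255),(270,168,290,185))
    print(v,a,b,plane(s,a,.092),plane(t,b,.092))
f=lambda x,y:(x/.97/6-.5,y/.97/6-.5)
a=np.array(f(40,250))+[215,160]; b=np.array([(686/.97-514)/6-.5+345,42/.97/6-.5+130])
print("sign tip",a,b,tri(t,a,s,b))
# foot long edges in top view at z=.08: upper edge of crop
for p in[((225,120),(375,42)),((240,230),(435,118))]:
    q=[plane(t,np.array(f(*k))+[215,160],.08) for k in p]; d=q[0]-q[1]; print("edge",q,np.degrees(np.arctan2(d[1],d[0])))
E
python3 loc.py
```

```text
block top (array([0.59726979, 0.19766891, 0.12864984]), np.float64(0.0028957430751264737))
[0.59828088 0.198749   0.12864984] [0.59643443 0.19642725 0.12864984]
100 [364.8125 193.125 ] [278.56140351 175.8245614 ] [0.62611325 0.13913724 0.092     ] [0.62795754 0.14155227 0.092     ]
150 [364.72413793 193.20689655] [278.64583333 175.60416667] [0.62609669 0.13873844 0.092     ] [0.62864259 0.14129267 0.092     ]Traceback (most recent call last):
  File "loc.py", line 11, in <module>
    a,b=c(s,(0,120,v),(10,255,255),(355,185,375,205)),c(t,(0,120,v),(10,255,255),(270,168,290,185))
        ~^^^^^^^^^^^^^^^^^^^^^^^^^^^^^^^^^^^^^^^^^^^^
  File "loc.py", line 6, in c
    b,_=blobs(S,lo,hi,box,4); return max(b,key=lambda q:q[0][4])[1]
                                     ~~~^^^^^^^^^^^^^^^^^^^^^^^^
ValueError: max() iterable argument is empty
```

```bash
sed -i 's/(100,150,165)/(100,150)/' loc.py; python3 loc.py|tail -3
python3 - <<'E'
from station import r, cam, ticket
import numpy as np
B=[.627,.140]
for y in(117.3,-62.7):
    print(y,[None if (q:=r.inverse_kinematics([*p],[180,0,y])) is None else np.round(q,1) for p in([*B,.36],[*B,.264],[.597,.1976,.276],[.597,.1976,.395])])
E
```

```text
sign tip [221.37285223 202.45532646] [376.70274914 136.71649485] (array([0.54072538, 0.30683618, 0.13283896]), np.float64(0.004131449385885643))
edge [array([0.61779215, 0.2212982 , 0.08      ]), array([0.65903157, 0.14135556, 0.08      ])] 117.28751548328117
edge [array([0.55861026, 0.21291175, 0.08      ]), array([0.61740648, 0.1094574 , 0.08      ])] 119.61087249934971
117.3 [array([  9.6,  11.6,  68.1,   0. , 100.4, -17.7]), array([  9.6,  12.7,  76.5,   0. ,  90.8, -17.7]), array([ 15.2,  10.3,  78. ,   0. ,  91.7, -12.1]), array([ 15.2,   9.6,  66.7,   0. , 103.7, -12.1])]
-62.7 [None, None, None, None]
```

Run:
```python
from station import r, cam, ticket
import numpy as np, cv2
O=[180,0,117.3]
r.reach([.627,.140,.40],O)
r.grab(20); s=r.sense(); print(s["clock"],s["opening"])
r.servo_line([.627,.140,.290],speed=.15); r.wait(.3)
s=r.sense(); f0=s["contact_force"]; print(s["clock"],s["tcp_pos"],f0)
z=.282
while z>.255:
    r.servo_line([.627,.140,z],speed=.03); r.wait(.1)
    s=r.sense(); df=s["contact_force"]-f0; print(round(z,4),s["tcp_pos"].round(4),df.round(1))
    if df[2]>22: break
    z-=.002
r.wait(.2)
p=cam.snapshot("scene"); cv2.imwrite("pics/press.png",cv2.resize(p["frame"][100:260,290:470,::-1],None,fx=4,fy=3.7))
print(r.sense()["clock"])
```

```text
4.2917 0.00034808244432621443
5.475 [0.62713625 0.14000717 0.29093363] [-0.50782202  0.02052301 -0.48333496]
0.282 [0.627 0.14  0.282] [ 1.4 -0.6 -0.2]
0.28 [0.627 0.14  0.28 ] [ 1.  -0.   0.7]
0.278 [0.627 0.14  0.278] [ 0.7 -0.5  0.7]
0.276 [0.627  0.14   0.2759] [ 0.8 -0.9  0.6]
0.274 [0.627 0.14  0.274] [1.2 0.  1. ]
0.272 [0.627  0.14   0.2723] [0.7 0.2 3.3]
0.27 [0.6271 0.14   0.27  ] [ 0.9 -0.1  2.9]
0.268 [0.6271 0.14   0.2678] [ 1.7 -0.1  2.8]
0.266 [0.627  0.14   0.2663] [-0.1 -0.5  5. ]
0.264 [0.6269 0.14   0.2662] [-2.7 -1.  11.5]
0.262 [0.6267 0.14   0.266 ] [-7.5 -1.6 18.9]
0.26 [0.6266 0.14   0.2659] [-10.8  -2.6  26.3]
10.0917
```

View pics/press.png

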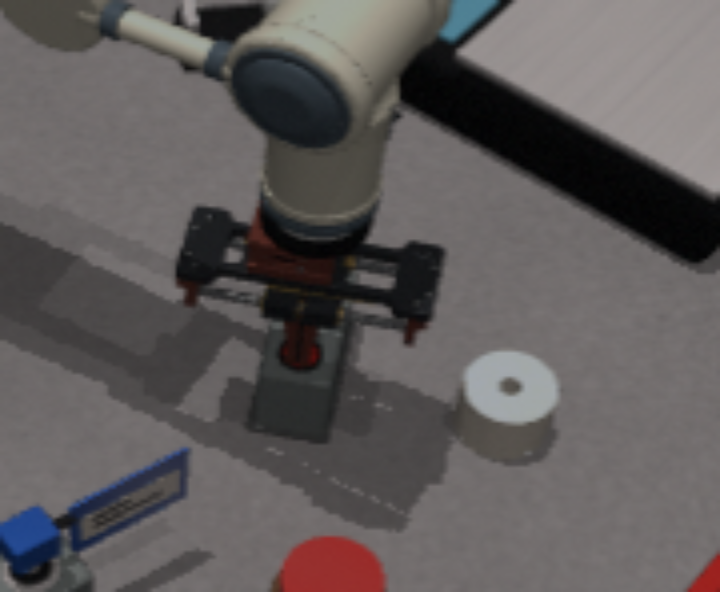

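The picture shows the closed fingertips centred on the pressed button. The force rise at TCP z = 0.266 matches the 84 mm stop, so the button is fully down. Next I'll grasp the block and pull it up.

Run:
```python
from station import r, cam, ticket
import numpy as np, cv2
r.servo_line([.627,.140,.36],speed=.2); r.let_go()
r.servo_line([.5973,.1976,.36],speed=.2)
r.servo_line([.5973,.1976,.276],speed=.12); r.wait(.2)
f0=r.sense()["contact_force"]
r.grab(45); r.wait(.3)
s=r.sense(); print(s["clock"],s["tcp_pos"],(s["contact_force"]-f0).round(1),s["opening"],s["gripper_force"])
if not .026<s["opening"]<.034: raise SystemExit("bad grasp")
z=.276
while z<.3865:
    z+=.010
    r.servo_line([.5973,.1976,z],speed=.06); s=r.sense()
    print(round(z,4),s["tcp_pos"].round(4),(s["contact_force"]-f0).round(1),round(s["opening"],4))
p=cam.snapshot("scene"); cv2.imwrite("pics/up.png",cv2.resize(p["frame"][60:260,290:470,::-1],None,fx=3,fy=3))
print(r.sense()["clock"])
```

```text
14.8667 [0.59742951 0.19768983 0.27604134] [ 2.8  1.3 -0.4] 0.029853298048009236 44.98804807662964
0.286 [0.5974 0.1977 0.2867] [2.5 0.1 1.6] 0.0296
0.296 [0.5974 0.1976 0.2964] [2.5 0.2 1.9] 0.0296
0.306 [0.5974 0.1977 0.3063] [3.1 1.  2.8] 0.03
0.316 [0.5973 0.1976 0.3162] [3.2 0.8 1. ] 0.0298
0.326 [0.5973 0.1976 0.3262] [3.5 1.1 1.8] 0.0298
0.336 [0.5975 0.1977 0.3345] [ 4.8  1.5 -5. ] 0.0297
0.346 [0.5976 0.1977 0.3442] [ 5.7  2.7 -5.2] 0.0298
0.356 [0.5976 0.1977 0.3541] [ 5.7  1.9 -6.3] 0.0297
0.366 [0.5977 0.1977 0.3639] [ 5.9  1.6 -6.6] 0.0302
0.376 [0.5977 0.1977 0.3737] [ 5.6  1.5 -7.1] 0.0297
0.386 [0.5978 0.1978 0.3836] [ 5.1  2.  -7. ] 0.0299
0.396 [0.5982 0.1979 0.3907] [  7.3   2.6 -14.7] 0.03
18.7167
```

View pics/up.png

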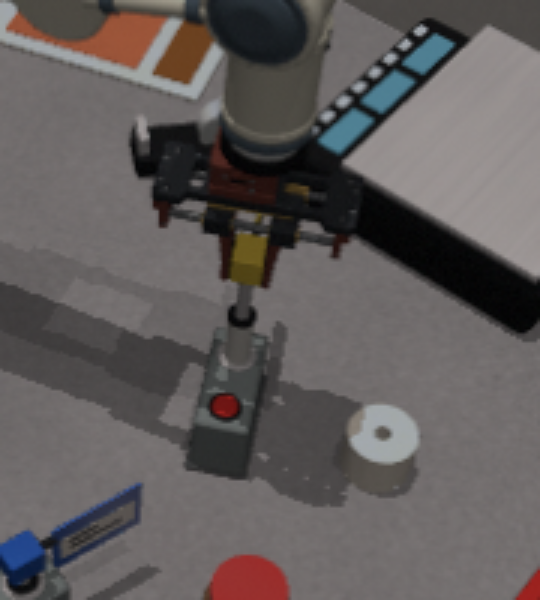

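Both sections are out: the inner rod and the middle tube are visible, and the button is down. The force jump at TCP z ≈ 0.390 suggests the second stop. I'll confirm by pulling slightly further.

Run:
```python
from station import r, cam, ticket
import pickle,cv2
from h import *
for z in(.398,.400,.402):
    r.servo_line([.5973,.1976,z],speed=.02); r.wait(.3); s=r.sense()
    print(z,s["tcp_pos"].round(4),s["contact_force"].round(1),round(s["opening"],4),s["gripper_force"],s["clock"])
p=cam.snapshot("scene")
b,_=blobs(p,(22,120,40),(34,255,255),(355,125,400,165),4); print([(q[0],q[1].round(1)) for q in b])
C,d=ray(p,max(b,key=lambda q:q[0][4])[1])
# height at which the ray passes the mast axis
k=((.5973-C[0])*d[0]+(.1976-C[1])*d[1])/(d[0]**2+d[1]**2); print("ray at axis",C+k*d)
```

```text
0.398 [0.5985 0.198  0.3908] [  9.    3.2 -20.9] 0.03 44.98626887798309 19.2667
0.4 [0.5987 0.1981 0.3909] [ 10.    4.9 -26.3] 0.0301 44.98111367225647 19.8167
0.402 [0.5989 0.1981 0.391 ] [ 11.3   4.2 -31.3] 0.0297 44.97533440589905 20.3667
[(array([375, 131,   2,   3,   4], dtype=int32), array([375.8, 132.2])), (array([366, 138,  14,  17, 180], dtype=int32), array([372.2, 145.9]))]
ray at axis [0.59546967 0.19645758 0.22900354]
```

Run:
```python
from station import r, cam, ticket
r.servo_line([.5973,.1976,.399],speed=.02); r.wait(.3); s=r.sense(); print(s["tcp_pos"],s["contact_force"],s["clock"])
print(ticket.hand_in())
```

```text
[0.59845296 0.19797007 0.39093172] [  9.66900131   3.70401972 -23.12296278] 21.0167
the job is handed in; nothing more can be done
None
```

I handed the job in at about 21 s: the yellow mast's button is fully pressed, and the gripper is holding the block at the second stop (about 228 mm up). The arm never went near the blue mast or the bystanders; the hand-in returned no verdict.

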